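# Battery stick into the lab instrument's bay

## Task

Fit the charged green battery stick into the open battery bay of the grey instrument: its flat end goes against the copper spring contact and its brass-nub end is pressed down between the two brass clips until the stick lies level and is held. Leave the spent red stick lying where it is.

Things in the scene. Friction and masses are not known exactly. Their poses are not given: they have to be found in the camera images.
- green_stick_center (a point): Centre of the loose green battery stick, round, 32 mm thick, 100 mm long, 160 g, lying level. x runs along it from flat steel end (-50 mm) to brass nub (+50); y, z roll with it. A white band is near the nub. It lies on one of three blue rests (one empty), 34 mm above the table, held by V blocks near its ends; 56 mm of its middle is open for fingers, to 10 mm above the table.
- green_stick_nub (a point): Tip of the green stick's brass nub (12 mm wide, 6 mm long), on its axis, 50 mm from the centre; axes as the stick's.
- bay_seat (a point): Where the seated stick's centre belongs, 34 mm above the table, in the bay on the side of a grey instrument (case 70 mm high, from x = -103 mm back). x runs from spring to clips, as the seated stick's x; z up. The stick lies in two white V troughs, x -45..-28 and +31..+45 mm; between them the sides are open for fingers, to 10 mm above the table. A white end stop for the nub, face at x = +50 mm, flares out from 26 mm above here, up to 53 mm.
- spring_contact (a joint): How far (m) the copper spring plate is pushed towards -x of the bay: 0 free (face at x = -44 mm from bay_seat), 0.018 at most, 0.006 with the stick seated. 0.7 N at first, then 120 N/m. The plate is 22 mm wide; its top slopes back, up to 39 mm above bay_seat; the black tower behind starts at x = -85 mm and is 24 mm above it.
- bay_press (a point): Top of the seated stick just short of the clips, where to press it down: 18 mm along x and 16 mm above bay_seat, same axes. The two sprung brass clips are at x +30..+47 mm, y +-18 mm, tops 13 mm above bay_seat. A stick laid in rests on them, nub end some 20 mm high (12 degrees of tilt, centre 10 to 12 mm high); 5 to 15 N down spreads them and the stick drops in and is held.
- red_stick_center (a point): Centre of the spent red battery stick, same shape, size and axes as the green one, on another blue rest, 34 mm above the table. To be left alone.
Not all that is in view belongs to the job. Of the things shaped like the part that bears green_stick_center, the green one is meant.

How it is judged:
By the outcome, as a careful person would: the job done as asked, in the order asked, and still so for the second after the job is handed in, with the robot touching nothing.
It also fails if it takes over 43 s, if anything falls off the work surface, if the arm or the gripper's body presses on something with over 40 N, if the wrist force passes 120 N, or if a joint passes its speed limit or range.

## Robot

A 6-joint arm with a two-finger parallel gripper is mounted at the origin on the work surface. World frame = base frame: x ahead of the robot, y to its left, z up, the work surface at z = 0. Lengths are in m, angles in rad, forces in N, time in s.
With the tool pointing down it reaches from about 0.3 to 0.775 m from the base axis. Payload 14.6 kg.
Tool frame: the origin (TCP) lies between the finger pads; the fingertips stand 17 mm ahead of it and the grasp point (between the pads) lies 2 mm behind it; z points along the fingers, y is the line along which they close (so a half turn about z gives the same grasp; the last joint's range is limited). The gripper opens to 94 mm and grips with 3 to 60 N. Pads are 16 mm wide; open, the fingers measure 119 mm over their backs; the gripper's body (75 mm by 177 mm) begins 78 mm behind the grasp point.
Start: joints at [-1.248, 0.3, 1.521, -0, 1.321, -0.067], TCP at [0.209, -0.509, 0.222] pointing down, gripper open.
Joint ranges: [-3.03, 3.03], [-0.79, 2.21], [0.23, 2.52], [-1.04, 4.18], [0, 3.07], [-2.55, 2.55]. Speed limits (rad/s): [2.22, 2.22, 2.57, 3.14, 3.14, 3.14].

## Interface

Orientations are given as a rotation vector (axis times angle).
In Python, from cell import status, vision, arm, spotter gives the robot as it stands. The module is installed in compiled form; this text tells all that it offers.
- The arm moves only by the tool drive_tool, never from a script. Its argument "steps" is a list that holds one entry, the list of rows, each a list of 7 numbers: the turn, a rotation vector about the world's x, y, z in degrees, then the shift along the world's x, y, z in mm, then the gripper command: -1 is fully open, 1 is shut, values between are in proportion. A call has 1 to 5 rows; each row is the pose to reach, as a shift and turn from the pose commanded when the call began; what a row does not reach only later rows make up. A row lasts 1/12 s, in which the tool goes at most 41.7 mm and 7.16 degrees, less where a joint would pass 70% of its speed; a pose out of reach is approached as far as the arm can. A call with a gripper value outside its range is refused whole. The fingers move at their own pace and stop on an object; "newtons" is the grip in N (left out, the last holds). Time passes only in rows, so rows that repeat a pose let the fingers close. It gives the time, the measured TCP pose, the force, the opening and the grip force at its end, in the units of the state.
- status.read_state(): the state, without advancing time (a new reading comes with each control period).
- vision.get_image(name): name is "scene" or "top"; returns a dict with "img" (420x560x3 uint8, blue, green, red), "depth" (420x560 float32, m along the optical axis (not along the pixel's ray), 0 where there is no reading), "camera_matrix" (3x3 intrinsics, pixels), "pose" (4x4, takes a point from camera to world coordinates). Camera axes: x right, y up, looking along -z (the intrinsics and any distortion apply to the point x, -y, -z); pixel columns grow to the right and rows downward; lengths in m; the calibration is good to about 2 mm. A picture is of the moment at which its call begins.
- arm.job_done(): hands the job in; it is judged then, once.
Trained networks look in a picture, given as the dict that the camera call returned (one of the last four; its "shot" number tells which), for a name from the list of things; names that differ only in an ending like _2 or _b are one class to them, and where a whole thing is asked for, a point or a joint stands for the part that bears it (a point fixed in the world has none). Each returns a list of dicts, best first, with "score" (0 to 1); they miss things now and then, are a little off and sometimes report something else, mostly with a low value. They report only what shows in the picture. A call takes as long as a camera call. They do not tell look-alikes from the thing itself.
- spotter.look_for(query, picture): "centre" ([row, column] in pixels, amid what is visible of it).
- spotter.trace(query, picture): "region" (420x560 bool, what is visible of it) and "centre" ([row, column] in pixels, amid what is visible of it).
The state is a dict: "t": time; "qpos": joint angles; "qd": joint speeds; "tau": joint torques, N m; "eef_pos": TCP position; "ee_rot": TCP orientation; "contact_force": force on the tool from outside, world axes, zero at the start; "torque": the same for the moment, N m; "finger_gap": finger opening in m; "grip_force": force on a finger pad.
Only numpy, scipy, OpenCV 4.12 (cv2) and the standard library are available. Lean on these libraries where they do the work, as an engineer would, in place of code of your own. Each camera call takes 0.05 s, during which the arm holds its last target. There are 200 camera calls.

## Working session

There is one attempt and no reset: what is moved stays moved. The work goes in short steps, Python scripts to look and compute and a tool call to move; the robot and the scene stay as the last step left them, time stands still between calls to the robot, and variables do not carry over. Pictures are saved under pics/ and viewed, at most 10 in all, crops included, and the job is handed in when it is done.

Besides the shell and the picture viewer there is one more tool, called after "Emit:" as a command line: name --argument value ..., lists and objects as JSON in quotes. drive_tool: Moves the arm, as the interface text tells. Its arguments: {"type":"object","properties":{"steps":{"type":"array","items":{"type":"array","items":{"type":"array","items":{"type":"number"}}}},"newtons":{"type":"number"}},"required":["steps"]}

```bash
mkdir -p pics
cat > h.py <<'E'
import numpy as np, cv2
from cell import status, vision, arm, spotter
def world(p, rows, cols):
    K=p["camera_matrix"]; d=p["depth"][rows,cols]
    ok=d>0; r=np.asarray(rows)[ok]; c=np.asarray(cols)[ok]; d=d[ok]
    x=(c-K[0,2])/K[0,0]*d; y=(r-K[1,2])/K[1,1]*d
    P=np.stack([x,-y,-d,np.ones_like(d)])
    return (p["pose"]@P)[:3].T
E
python3 - <<'E'
from h import *
a=vision.get_image("scene");b=vision.get_image("top")
cv2.imwrite("pics/s1.png",a["img"]);cv2.imwrite("pics/t1.png",b["img"])
print(sorted(a.keys()),a["camera_matrix"],b["camera_matrix"],a["pose"].round(3),b["pose"].round(3))
for n,p in(("scene",a),("top",b)):
  for q in("green_stick_center","spring_contact","bay_seat","green_stick_nub","bay_press"):
    try:
      print(n,q,[(np.round(o["centre"]),round(o["score"],2)) for o in spotter.look_for(q,p)][:5])
    except Exception as e: print(n,q,e)
s=status.read_state();print(s["t"],s["eef_pos"],s["ee_rot"],s["finger_gap"])
E
```

```text
['camera_matrix', 'depth', 'img', 'pose', 'shot'] [[422.51600882   0.         274.85271561]
 [  0.         422.51600882 210.26579965]
 [  0.           0.           1.        ]] [[399.61343862   0.         274.04054249]
 [  0.         399.61343862 213.19903609]
 [  0.           0.           1.        ]] [[-0.505 -0.497  0.705  1.208]
 [ 0.863 -0.305  0.403  0.255]
 [ 0.015  0.812  0.584  0.632]
 [ 0.     0.     0.     1.   ]] [[ 0.018  0.985 -0.169  0.364]
 [-0.999  0.012 -0.038 -0.152]
 [-0.036  0.17   0.985  1.02 ]
 [ 0.     0.     0.     1.   ]]
scene green_stick_center [(array([194., 211.]), 0.97), (array([232., 186.]), 0.85), (array([204., 147.]), 0.82)]
scene spring_contact [(array([284., 420.]), 0.57)]
scene bay_seat [(array([302., 475.]), 0.86)]
scene green_stick_nub [(array([195., 211.]), 0.95), (array([203., 146.]), 0.87), (array([231., 183.]), 0.72)]
scene bay_press [(array([300., 473.]), 0.58)]
top green_stick_center [(array([224., 360.]), 0.96), (array([189., 415.]), 0.76)]
top spring_contact []
top bay_seat [(array([213., 113.]), 0.64)]
top green_stick_nub [(array([224., 361.]), 0.92), (array([190., 414.]), 0.84), (array([176., 351.]), 0.61)]
top bay_press [(array([210., 113.]), 0.95)]
0.6 [ 0.20899564 -0.50873294  0.22243821] [ 3.08211034e+00  6.08430615e-01 -6.61465540e-05] 0.09398347914372665
```

View pics/s1.png

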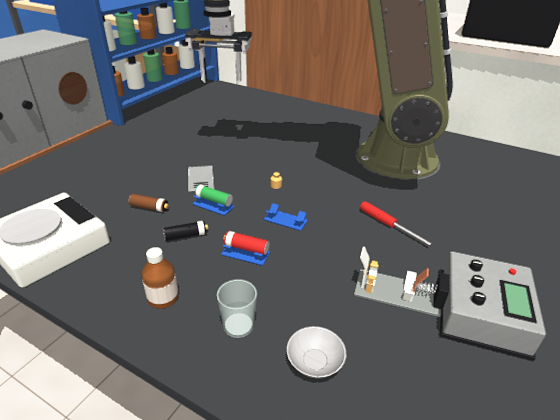

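View pics/t1.png

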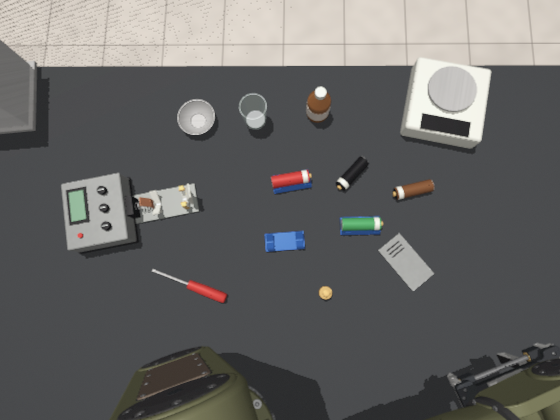

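The scene picture shows the green stick at (195,213) on its rest. Its white band points left, which is world -y. The bay is at (285,400), with its spring by the black tower at right and its clips at left. In the top picture the green stick is at (224,361) and the bay spans columns 138–198 at about row 203. Stick and bay point roughly the same way, so no half turn is needed.

Run:
```python
from h import *
a=vision.get_image("scene");b=vision.get_image("top")
A=cv2.resize(a["img"][235:325,345:460],None,fx=6.9,fy=6.6,interpolation=cv2.INTER_CUBIC)
B=cv2.resize(b["img"][170:235,115:215],None,fx=8,fy=8,interpolation=cv2.INTER_CUBIC)
cv2.imwrite("pics/s2.png",A);cv2.imwrite("pics/t2.png",B)
for n,p,c in(("scene",a,(194,211)),("top",b,(224,360))):
  hsv=cv2.cvtColor(p["img"],cv2.COLOR_BGR2HSV)
  R,C=np.mgrid[0:420,0:560]
  near=(abs(R-c[0])<25)&(abs(C-c[1])<35)
  g=near&(hsv[...,0]>45)&(hsv[...,0]<80)&(hsv[...,1]>120)&(hsv[...,2]>50)
  P=world(p,*np.nonzero(g)); P=P[P[:,2]>.03]
  print(n,"green",len(P),P.mean(0).round(4),P.max(0).round(4),P.min(0).round(4))
  reg=spotter.trace("green_stick_center",p)
  for o in reg[:1]:
    P=world(p,*np.nonzero(o["region"])); P=P[P[:,2]>.025]
    xy=P[:,:2]; r=cv2.minAreaRect((xy*1000).astype(np.float32)); print(" rect",r,P[:,2].max())
    u,s,v=np.linalg.svd(xy-xy.mean(0)); d=v[0]*np.sign(-v[0][1]);t=(xy-xy.mean(0))@d
    print(" axis",d,"mean",xy.mean(0),"ext",t.min(),t.max(), "center by ext",xy.mean(0)+d*(t.min()+t.max())/2)
  for q in("spring_contact","bay_seat","bay_press"):
   for o in spotter.trace(q,p)[:1]:
    P=world(p,*np.nonzero(o["region"]));print(q,round(o["score"],2),o["region"].sum(),P.min(0).round(3),P.max(0).round(3),np.median(P,0).round(4))
np.savez("b.npz",**{n+k:p[k] for n,p in(("s",a),("t",b)) for k in("img","depth","camera_matrix","pose")})
# height map of bay from both clouds
for n,p,(r0,r1,c0,c1) in(("top",b,(175,230,125,205)),):
  R,C=np.mgrid[r0:r1:3,c0:c1:4]; 
  P=world(p,R.ravel(),C.ravel()); 
  Z=P[:,2].reshape(R.shape) if len(P)==R.size else None
  if Z is not None: print((Z*1000).astype(int))
```

```text
scene green 281 [ 0.5191 -0.3161  0.0424] [ 0.5289 -0.2787  0.0509] [ 0.4984 -0.37    0.0303]
 rect ((514.0826416015625, -324.3695983886719), (97.09138488769531, 31.531064987182617), 89.74444580078125) 0.05087366326635934
 axis [ 0.06094    -0.99814143] mean [ 0.51903341 -0.32023141] ext -0.044088445770024784 0.05280098536738684 center by ext [ 0.51929888 -0.32457958]
spring_contact 0.56 270 [ 0.469  0.195 -0.003] [0.569 0.24  0.074] [0.5531 0.2124 0.0382]
bay_seat 0.7 11590 [ 0.353  0.065 -0.003] [0.632 0.439 0.087] [0.5741 0.308  0.0635]
bay_press 0.82 11563 [ 0.335  0.087 -0.004] [0.632 0.436 0.087] [0.5741 0.3087 0.0633]
top green 222 [ 0.5076 -0.3208  0.0459] [ 0.5236 -0.2831  0.0539] [ 0.4949 -0.3566  0.0381]
 rect ((642.3612060546875, -311.94268798828125), (29.1171875, 99.20157623291016), 47.595252990722656) 0.03792532133882087
 axis [ 0.73587095 -0.67712181] mean [ 0.64227639 -0.31195228] ext -0.04953878326043645 0.04966028502459086 center by ext [ 0.64232109 -0.31199341]
bay_seat 0.58 6946 [ 0.428  0.084 -0.003] [0.647 0.452 0.09 ] [0.5392 0.2837 0.0689]
bay_press 0.57 6927 [ 0.428  0.083 -0.004] [0.638 0.437 0.09 ] [0.5392 0.2832 0.0689]
```

View pics/s2.png

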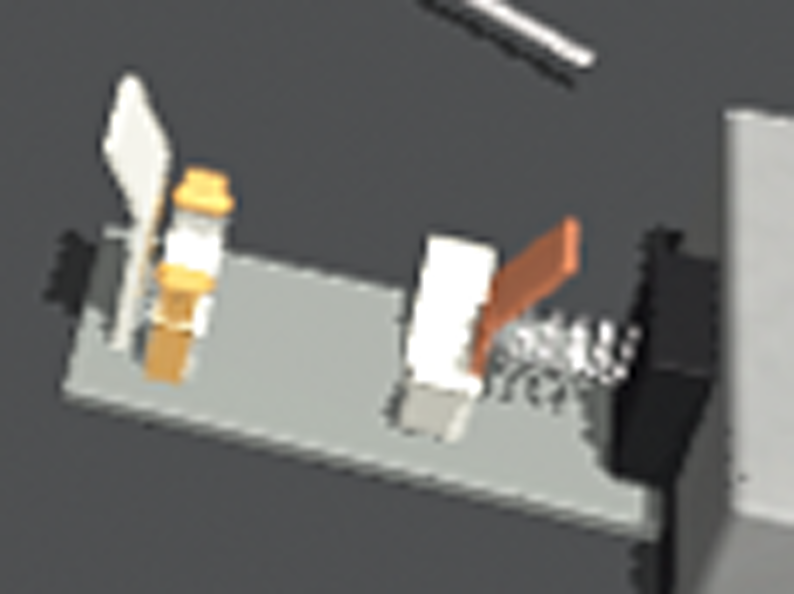

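View pics/t2.png

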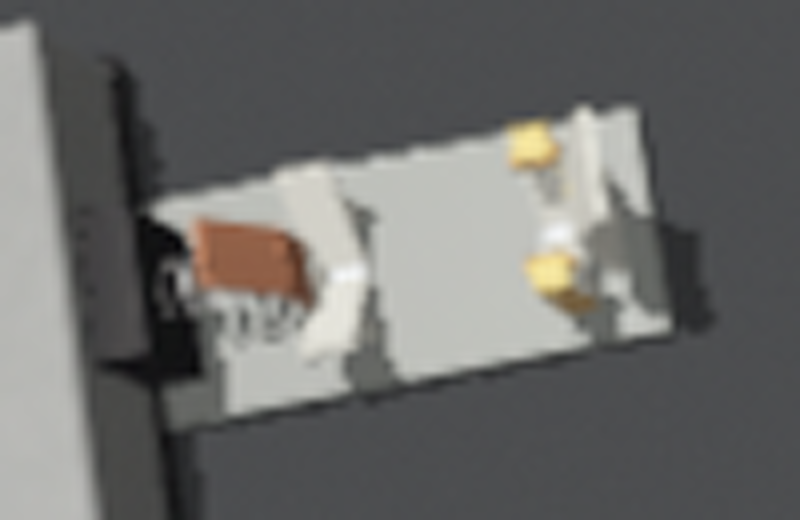

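The crops show the bay clearly: copper plate and spring next to the tower, a white V trough by the copper, two gold clips, and the white stop flare at the far (-y) end. Next I'll fit both poses.

Run:
```python
from h import *
from scipy.optimize import least_squares
d=np.load("b.npz")
def pic(n): return {k:d[n+k] for k in("img","depth","camera_matrix","pose")}
R,C=np.mgrid[0:420,0:560]
for n,c in(("s",(194,211)),("t",(224,360))):
  p=pic(n); hsv=cv2.cvtColor(p["img"],cv2.COLOR_BGR2HSV); H,S,V=[hsv[...,i].astype(int) for i in range(3)]
  near=(abs(R-c[0])<25)&(abs(C-c[1])<35)
  g=near&(H>45)&(H<80)&(S>120)
  P=world(p,*np.nonzero(g)); P=P[(P[:,2]>.036)]
  def f(q):
    dx=np.cos(q[1])*(P[:,0]-q[0])+np.sin(q[1])*(P[:,1]+.32)
    return np.hypot(dx,P[:,2]-q[2])-.016
  r=least_squares(f,[.51,0,.034],loss="soft_l1",f_scale=.001)
  # axis line: x = q0 - tan(q1)*(y+.32); direction (sin q1,-cos q1)
  print(n,"cyl x@y=-.32,yaw,z",r.x.round(4),np.std(r.fun).round(4))
  al=near&(p["depth"]>0); W=world(p,*np.nonzero(al)); rr,cc=np.nonzero(al)
  ax=np.array([np.sin(r.x[1]),-np.cos(r.x[1])]); o=np.array([r.x[0],-.32])
  t=(W[:,:2]-o)@ax; lat=(W[:,:2]-o)@np.array([ax[1],-ax[0]])
  m=(abs(lat)<.012)&(W[:,2]>.038); print("  stick body t",np.percentile(t[m],[0,1,99,100]).round(4),"all", end=" ")
  m=(abs(lat)<.012)&(W[:,2]>.030);print(t[m].min().round(4),t[m].max().round(4),"green t",((P[:,:2]-o)@ax).min().round(4),((P[:,:2]-o)@ax).max().round(4))
  # bay
  W=np.full((420,560,3),np.nan); ok=p["depth"]>0; W[ok]=world(p,*np.nonzero(ok))
  X,Y,Z=np.moveaxis(W,2,0)
  box=(X>.47)&(X<.62)&(Y>.06)&(Y<.235)
  br=p["img"].astype(int).max(2)
  pl=box&(Z>-.002)&(Z<.013)&(S<40)&(br>120)
  pl=cv2.morphologyEx(pl.astype(np.uint8),cv2.MORPH_OPEN,np.ones((3,3)))>0
  print("  plate",pl.sum(),"z",np.median(Z[pl]).round(4),cv2.minAreaRect((W[pl][:,:2]*1000).astype(np.float32)))
  cl=box&(H>=14)&(H<32)&(S>100)&(Z>.036)&(Y<.15)
  k,L=cv2.connectedComponents(cl.astype(np.uint8))
  for i in range(1,k):
    if (L==i).sum()>5: w=W[L==i]; print("  clip",len(w),w.mean(0).round(4),w.min(0).round(4),w.max(0).round(4))
  co=box&((H<14)|(H>170))&(S>100)&(Z>.02)
  w=W[co]; 
  if len(w):print("  copper",len(w),w.mean(0).round(4),w.min(0).round(4),w.max(0).round(4))
  wh=box&(S<60)&(br>90)&(Z>.022)
  k,L=cv2.connectedComponents(wh.astype(np.uint8))
  for i in range(1,k):
    if (L==i).sum()>12: w=W[L==i]; print("  white",len(w),w.mean(0).round(4),w.min(0).round(4),w.max(0).round(4),cv2.minAreaRect((w[:,:2]*1000).astype(np.float32)))
```

```text
s cyl x@y=-.32,yaw,z [0.5105 0.0335 0.0323] 0.0015
  stick body t [-0.0427 -0.0425  0.0516  0.0533] all -0.0427 0.0533 green t -0.0409 0.0503
  plate 1331 z 0.007 ((561.14599609375, 164.22262573242188), (86.84158325195312, 142.9676513671875), 11.222395896911621)
  clip 38 [0.5558 0.1164 0.0447] [0.5478 0.1098 0.0412] [0.5629 0.1243 0.0471]
  clip 43 [0.5969 0.1251 0.0441] [0.5892 0.1179 0.0368] [0.602 0.132 0.048]
  copper 119 [0.558  0.2094 0.0564] [0.5427 0.2004 0.0251] [0.5687 0.22   0.0739]
  white 155 [0.5831 0.103  0.0663] [0.5607 0.0902 0.0225] [0.5971 0.1118 0.087 ] ((578.9110107421875, 100.91320037841797), (37.02674865722656, 16.680557250976562), 12.43309211730957)
  white 50 [0.5568 0.1169 0.028 ] [0.5511 0.1096 0.0224] [0.5646 0.1239 0.0398] ((557.783203125, 117.17478942871094), (12.037564277648926, 13.488675117492676), 9.132505416870117)
  white 108 [0.5396 0.1897 0.0308] [0.5295 0.1795 0.0224] [0.5559 0.2004 0.0453] ((543.7215576171875, 190.18406677246094), (28.07035255432129, 16.786497116088867), 12.209100723266602)
  white 50 [0.5551 0.2182 0.0327] [0.5433 0.2063 0.023
[... 674 characters left out ...]
6 0.057 ] [0.5486 0.0874 0.0223] [0.5979 0.1269 0.0894] ((577.663330078125, 103.79948425292969), (48.031829833984375, 32.96039581298828), 29.642465591430664)
  white 64 [0.5771 0.194  0.0322] [0.5658 0.1855 0.023 ] [0.587  0.2038 0.0424] ((575.630615234375, 193.73611450195312), (22.555912017822266, 16.235002517700195), 11.619741439819336)
  white 13 [0.5442 0.2143 0.0456] [0.5421 0.203  0.0258] [0.5471 0.2259 0.0662] ((544.2075805664062, 214.5436553955078), (23.07955551147461, 4.022556304931641), 84.2845458984375)
  white 50 [0.5374 0.1856 0.0318] [0.5269 0.1756 0.0221] [0.5504 0.1976 0.0418] ((539.6747436523438, 186.79049682617188), (24.13909912109375, 19.3691463470459), 10.411849021911621)
```

Emit:
drive_tool --steps '[[[0, 0, 7, 35, 21, -8, -1], [0, 0, 14, 70, 42, -16, -1], [0, 0, 21, 105, 63, -24, -1], [0, 0, 28, 140, 84, -32, -1], [0, 0, 35, 172, 104, -40, -1]]]'

```text
t: 1.52
eef_pos: [0.3827, -0.4034, 0.1822]
ee_rot: [2.752, 1.515, 0.0]
contact_force: [-0.6, -0.7, -0.5]
finger_gap: 0.0938
grip_force: 0.0
```

Emit:
drive_tool --steps '[[[0, 0, 7, 33, 20, -8, -1], [0, 0, 14, 66, 40, -16, -1], [0, 0, 21, 99, 60, -24, -1], [0, 0, 28, 129, 77, -32, -1], [0, 0, 34.5, 129, 77, -42, -1]]]'

```text
t: 1.93
eef_pos: [0.5142, -0.3244, 0.1401]
ee_rot: [2.173, 2.267, 0.002]
contact_force: [-1.0, 0.5, 0.2]
finger_gap: 0.0941
grip_force: 0.0
```

```bash
cat >> h.py <<'E'
from scipy.spatial.transform import Rotation as Ro
def st():
    s=status.read_state(); M=Ro.from_rotvec(s["ee_rot"]).as_matrix()
    print("t",round(s["t"],2),"tcp",np.round(s["eef_pos"],4),"toolx",M[:,0].round(4),"tooly",M[:,1].round(4),"toolz",M[:,2].round(4),"gap",round(s["finger_gap"],4),"grip",np.round(s["grip_force"],1),"F",np.round(s["contact_force"],1),"tau",np.round(s["torque"],2),"q",np.round(s["qpos"],2))
    return s,M
E
python3 -c "from h import *; st()"
```

```text
t 1.93 tcp [ 0.5142 -0.3244  0.1401] toolx [-0.0424  0.9991  0.    ] tooly [0.9991 0.0424 0.0013] toolz [ 1.3e-03  1.0e-04 -1.0e+00] gap 0.0941 grip 0.0 F [-1.   0.5  0.2] tau [-0.   -0.07  0.03] q [-0.62  0.5   1.44  0.    1.2  -0.67]
```

Emit:
drive_tool --steps '[[[0, 0, -0.5, 0, 0, -35, -1], [0, 0, -0.5, 0, 0, -65, -1], [0, 0, -0.5, 0, 0, -90, -1], [0, 0, -0.5, 0, 0, -108, -1], [0, 0, -0.5, 0, 0, -108, -0.5]]]' --newtons 10

```text
t: 2.35
eef_pos: [0.5084, -0.3266, 0.0285]
ee_rot: [-2.191, -2.243, 0.001]
contact_force: [-0.8, 0.6, -0.9]
finger_gap: 0.0899
grip_force: 0.0
```

Run:
```python
from h import *
st()
b=vision.get_image("top");a=vision.get_image("scene")
A=cv2.resize(a["img"][150:240,155:270],None,fx=4,fy=4,interpolation=cv2.INTER_CUBIC)
B=cv2.resize(b["img"][180:270,305:420],None,fx=4,fy=4,interpolation=cv2.INTER_CUBIC)
cv2.imwrite("pics/g1.png",np.vstack([A,B])[:, :] if 0 else np.hstack([A,B])[:, :920][:, ::1] if 0 else cv2.resize(np.hstack([A,B]),(800,313)))
```

```text
t 2.35 tcp [ 0.5084 -0.3266  0.0285] toolx [-0.0232  0.9997  0.0037] tooly [ 0.9997  0.0232 -0.0048] toolz [-0.0049  0.0036 -1.    ] gap 0.0899 grip 0.0 F [-0.8  0.6 -0.9] tau [-0.03 -0.05  0.04] q [-0.63  0.64  1.51  0.    1.   -0.65]
```

View pics/g1.png

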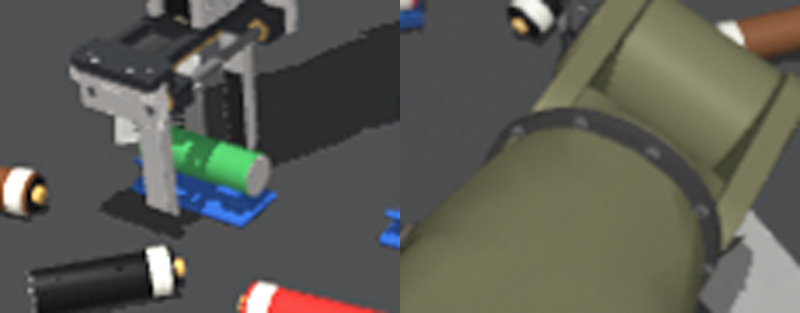

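The left crop shows both fingers straddling the green stick around its middle. In the top view the arm hides it. Closing now.

Emit:
drive_tool --steps '[[[0, 0, 0, 0, 0, 0, 1], [0, 0, 0, 0, 0, 0, 1], [0, 0, 0, 0, 0, 0, 1], [0, 0, 0, 0, 0, 0, 1], [0, 0, 0, 0, 0, 0, 1]]]' --newtons 30

```text
t: 2.87
eef_pos: [0.5101, -0.3279, 0.033]
ee_rot: [2.195, 2.247, 0.0]
contact_force: [-0.9, 0.3, -0.2]
finger_gap: 0.0497
grip_force: 0.0
```

Emit:
drive_tool --steps '[[[0, 0, 0, 0, 0, 0, 1], [0, 0, 0, 0, 0, 0, 1], [0, 0, 0, 0, 0, 0, 1], [0, 0, 0, 0, 0, 0, 1], [0, 0, 0, 0, 0, 0, 1]]]'

```text
t: 3.28
eef_pos: [0.5091, -0.3278, 0.0325]
ee_rot: [-2.194, -2.246, 0.002]
contact_force: [-7.2, 0.5, 5.4]
finger_gap: 0.0316
grip_force: 30.0
```

```bash
python3 -c "from h import *; st()"
```

```text
t 3.28 tcp [ 0.5091 -0.3278  0.0325] toolx [-2.330e-02  9.997e-01  6.000e-04] tooly [ 0.9997  0.0233 -0.002 ] toolz [-2.e-03  5.e-04 -1.e+00] gap 0.0316 grip 30.0 F [-7.2  0.5  5.4] tau [0.04 1.27 0.07] q [-0.63  0.63  1.51 -0.    1.   -0.65]
```

Emit:
drive_tool --steps '[[[0, 0, 0, 0, 0, 20, 1], [0, 0, 0, 0, 0, 50, 1], [0, 0, 0, 0, 0, 85, 1], [0, 0, 0, 5, 20, 110, 1], [0, 0, 0, 10, 50, 120, 1]]]'

```text
t: 3.7
eef_pos: [0.5207, -0.2794, 0.1563]
ee_rot: [2.195, 2.241, 0.001]
contact_force: [0.2, 1.2, -1.1]
finger_gap: 0.0313
grip_force: 30.0
```

Emit:
drive_tool --steps '[[[0, 0, 2, 5, 40, 0, 1], [0, 0, 4, 10, 80, 0, 1], [0, 0, 6, 15, 120, 0, 1], [0, 0, 8, 20, 160, 0, 1], [0, 0, 10.5, 25, 200, 0, 1]]]'

```text
t: 4.12
eef_pos: [0.5447, -0.0758, 0.1524]
ee_rot: [-1.979, -2.44, 0.0]
contact_force: [0.9, -0.6, -1.2]
finger_gap: 0.031
grip_force: 30.0
```

Emit:
drive_tool --steps '[[[0, 0, 0, 5, 40, 0, 1], [0, 0, 0, 10, 80, 0, 1], [0, 0, 0, 15, 120, 0, 1], [0, 0, 0, 20, 160, 0, 1], [0, 0, 0, 22, 190, 0, 1]]]'

```text
t: 4.53
eef_pos: [0.5668, 0.1153, 0.1523]
ee_rot: [-1.979, -2.439, -0.0]
contact_force: [1.2, -0.8, -2.1]
finger_gap: 0.0312
grip_force: 30.0
```

Emit:
drive_tool --steps '[[[0, 0, 0, 0, 20, 0, 1], [0, 0, 0, 0, 44, 0, 1], [0, 0, 0, 0, 44, 0, 1], [0, 0, 0, 0, 44, 0, 1]]]'

```text
t: 4.87
eef_pos: [0.5667, 0.157, 0.1521]
ee_rot: [-1.978, -2.44, 0.001]
contact_force: [0.1, 0.6, -1.3]
finger_gap: 0.0311
grip_force: 30.0
```

Run:
```python
from h import *
s,M=st()
for n in("scene","top"):
  p=vision.get_image(n); tcp=s["eef_pos"]; W=np.full((420,560,3),np.nan); ok=p["depth"]>0; W[ok]=world(p,*np.nonzero(ok))
  u=-M[:,0]; v=M[:,1]; D=W-tcp; t=D@u; l=D@v; h=D[...,2]
  hsv=cv2.cvtColor(p["img"],cv2.COLOR_BGR2HSV); H,S=hsv[...,0],hsv[...,1]
  near=(abs(t)<.08)&(abs(l)<.022)&(abs(h)<.03)
  g=near&(H>45)&(H<80)&(S>120); g1=near&(S<70)&(t>.02)
  ge=near&((t<-.01)|(t>.01))
  if g.sum()<5: print(n,"none");continue
  print(n,g.sum(),"green t",np.percentile(t[g],[0,2,98,100]).round(4),"all t",np.percentile(t[near],[0,1,99,100]).round(4),"l",np.percentile(l[g],[2,50,98]).round(4),"h",np.percentile(h[g],[2,50,98]).round(4))
  for lo in np.arange(-.05,.05,.01):
    q=g&(t>lo)&(t<lo+.01)
    if q.sum()>5: print("  ",round(lo,2),"top h",np.percentile(h[q],97).round(4),"l",np.median(l[q]).round(4))
  rc=np.argwhere(near); print(rc.min(0),rc.max(0))
  cv2.imwrite(f"pics/h_{n}.png",p["img"])
a=cv2.imread("pics/h_scene.png")[180:340,330:500]
cv2.imwrite("pics/h1.png",cv2.resize(a,None,fx=3.7,fy=3.7,interpolation=cv2.INTER_CUBIC))
```

```text
t 4.87 tcp [0.5667 0.157  0.1521] toolx [-2.069e-01  9.784e-01 -1.000e-04] tooly [ 9.784e-01  2.069e-01 -6.000e-04] toolz [-6.e-04 -2.e-04 -1.e+00] gap 0.0311 grip 30.0 F [ 0.1  0.6 -1.3] tau [-0.03 -0.12 -0.04] q [ 0.21  0.45  1.49 -0.    1.21 -0.  ]
scene 552 green t [-0.0477 -0.0469  0.0436  0.0454] all t [-0.0493 -0.048   0.0493  0.0515] l [-0.0042  0.0132  0.0182] h [-0.0062  0.01    0.0169]
   -0.05 top h 0.0165 l 0.0128
   -0.04 top h 0.0163 l 0.013
   -0.03 top h 0.0173 l 0.0134
   -0.02 top h 0.0165 l 0.0143
   0.0 top h 0.0168 l 0.0131
   0.01 top h 0.0167 l 0.0133
   0.02 top h 0.0165 l 0.0138
   0.04 top h 0.0165 l 0.0135
[220 373] [247 431]
top 94 green t [0.0093 0.0134 0.0486 0.049 ] all t [-0.0065  0.0007  0.0545  0.0549] l [-0.0141 -0.0037  0.0121] h [0.0073 0.0157 0.0207]
   0.01 top h 0.021 l -0.004
   0.02 top h 0.0203 l -0.0031
   0.04 top h 0.0187 l -0.0055
[176 148] [198 176]
```

View pics/h1.png

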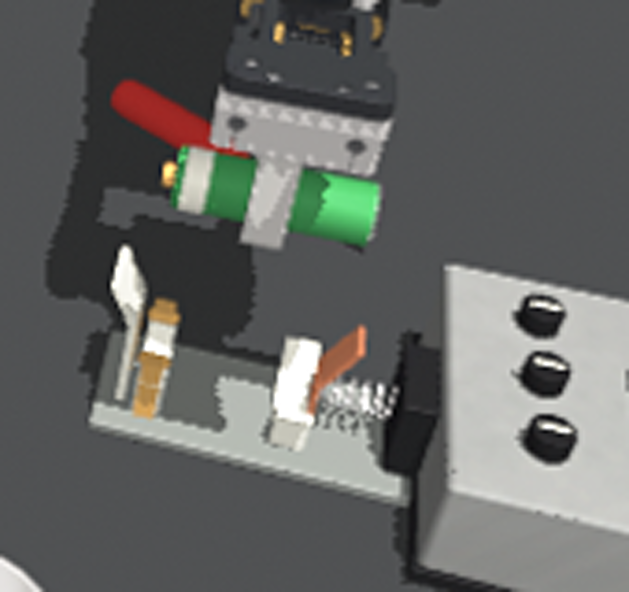

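The picture shows the stick level in the grip, white band and nub at left above the stop, flat end at right above the copper. Both cameras put the bay about 2 mm toward +y of the stick. Next: tilt the nub 12° up, shift 4 mm toward the spring, and lower.

Emit:
drive_tool --steps '[[[-5.9, -1.2, 0, -1, 3, -10, 1], [-11.7, -2.5, 0, -2, 7, -25, 1], [-11.7, -2.5, 0, -2, 7, -45, 1], [-11.7, -2.5, 0, -2, 7, -60, 1], [-11.7, -2.5, 0, -2, 7, -60, 1]]]'

```text
t: 5.38
eef_pos: [0.5636, 0.1621, 0.0894]
ee_rot: [1.876, 2.309, -0.202]
contact_force: [-0.3, 1.0, -1.8]
finger_gap: 0.0313
grip_force: 30.0
```

Run:
```python
from h import *
s,M=st()
p=vision.get_image("scene")
cv2.imwrite("pics/i1.png",cv2.resize(p["img"][210:330,340:480],None,fx=5,fy=5,interpolation=cv2.INTER_CUBIC))
```

```text
t 5.38 tcp [0.5636 0.1621 0.0894] toolx [-0.2008  0.9573 -0.2077] tooly [ 0.9789  0.2044 -0.0042] toolz [ 0.0385 -0.2042 -0.9782] gap 0.0313 grip 30.0 F [-0.3  1.  -1.8] tau [ 0.08 -0.04 -0.03] q [ 0.31  0.54  1.52 -0.23  1.11  0.21]
```

View pics/i1.png

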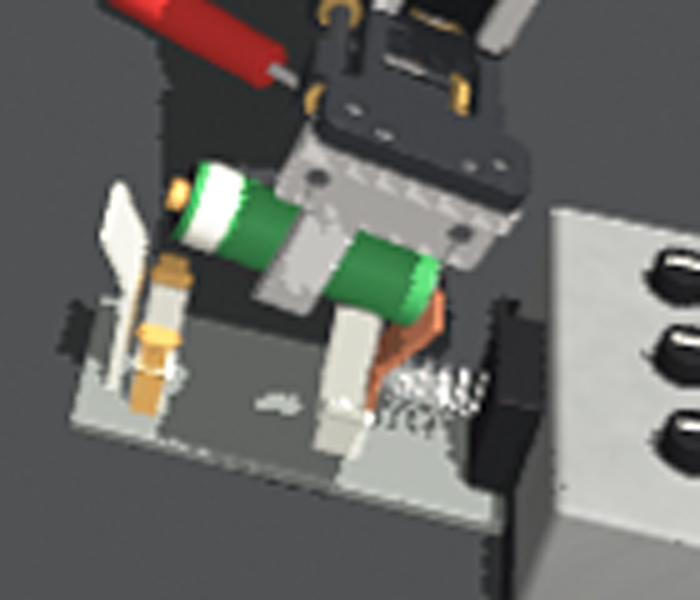

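The stick is tilted, with its flat end over the copper slope and its nub clear of the stop. Lowering now.

Emit:
drive_tool --steps '[[[0, 0, 0, 0, 0, -8, 1], [0, 0, 0, 0, 0, -16, 1], [0, 0, 0, 0, 0, -24, 1], [0, 0, 0, 0, 0, -32, 1], [0, 0, 0, 0, 0, -32, 1]]]'

```text
t: 5.85
eef_pos: [0.5648, 0.1629, 0.0592]
ee_rot: [1.875, 2.308, -0.197]
contact_force: [1.6, -1.6, 1.3]
finger_gap: 0.0311
grip_force: 30.0
```

```bash
python3 -c "from h import *; st()"
```

```text
t 5.85 tcp [0.5648 0.1629 0.0592] toolx [-0.2004  0.9575 -0.2076] tooly [ 9.788e-01  2.048e-01 -2.000e-04] toolz [ 0.0423 -0.2032 -0.9782] gap 0.0311 grip 30.0 F [ 1.6 -1.6  1.3] tau [-0.15 -0.16  0.01] q [ 0.31  0.58  1.54 -0.24  1.06  0.22]
```

Emit:
drive_tool --steps '[[[0, 0, 0, 0, 0, -4, 1], [0, 0, 0, 0, 0, -8, 1], [0, 0, 0, 0, 0, -11, 1], [0, 0, 0, 0, 0, -13, 1], [0, 0, 0, 0, 0, -13, 1]]]'

```text
t: 6.27
eef_pos: [0.5646, 0.1631, 0.0469]
ee_rot: [1.874, 2.308, -0.197]
contact_force: [-2.3, -3.1, -0.4]
finger_gap: 0.0313
grip_force: 30.0
```

Run:
```python
from h import *
s,M=st()
p=vision.get_image("scene")
cv2.imwrite("pics/i2.png",cv2.resize(p["img"][210:330,340:480],None,fx=5,fy=5,interpolation=cv2.INTER_CUBIC))
```

```text
t 6.27 tcp [0.5646 0.1631 0.0469] toolx [-0.2007  0.9574 -0.2075] tooly [ 9.787e-01  2.051e-01 -4.000e-04] toolz [ 0.0422 -0.2031 -0.9782] gap 0.0313 grip 30.0 F [-2.3 -3.1 -0.4] tau [-0.58  0.43 -0.22] q [ 0.31  0.6   1.54 -0.24  1.03  0.23]
```

View pics/i2.png

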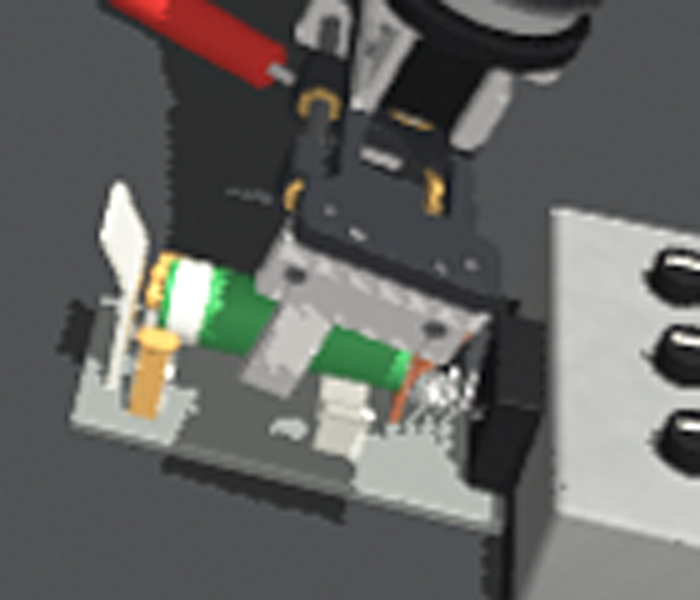

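Flat end is behind the trough against the copper, and the nub lies over the clips and inside the stop. A small lateral force shows, so I'll shift 1.5 mm sideways and lower a little more.

Emit:
drive_tool --steps '[[[0, 0, 0, -1.5, 0, -1, 1], [0, 0, 0, -1.5, 0, -2, 1], [0, 0, 0, -1.5, 0, -3, 1], [0, 0, 0, -1.5, 0, -3, 1]]]'

```text
t: 6.65
eef_pos: [0.5638, 0.1634, 0.0447]
ee_rot: [1.874, 2.307, -0.194]
contact_force: [-0.2, -2.3, 3.1]
finger_gap: 0.0314
grip_force: 30.0
```

```bash
python3 -c "from h import *; st()"
```

```text
t 6.65 tcp [0.5638 0.1634 0.0447] toolx [-0.2005  0.9575 -0.2071] tooly [0.9787 0.2053 0.0018] toolz [ 0.0443 -0.2024 -0.9783] gap 0.0314 grip 30.0 F [-0.2 -2.3  3.1] tau [-0.56 -0.13 -0.05] q [ 0.31  0.6   1.55 -0.24  1.03  0.23]
```

Emit:
drive_tool --steps '[[[0, 0, 0, 0, 0, 0, 0.1], [0, 0, 0, 0, 0, 0, 0.0], [0, 0, 0, 0, 0, 0, -0.2], [0, 0, 0, 0, 0, 0, -0.3], [0, 0, 0, 0, 0, 0, -0.3]]]'

```text
t: 7.07
eef_pos: [0.5635, 0.1634, 0.0443]
ee_rot: [1.874, 2.308, -0.195]
contact_force: [0.7, 0.3, -0.1]
finger_gap: 0.06
grip_force: 0.0
```

```bash
python3 -c "from h import *; st()"
```

```text
t 7.07 tcp [0.5635 0.1634 0.0443] toolx [-0.2006  0.9575 -0.2072] tooly [9.787e-01 2.052e-01 7.000e-04] toolz [ 0.0432 -0.2026 -0.9783] gap 0.06 grip 0.0 F [ 0.7  0.3 -0.1] tau [ 0.05 -0.06 -0.06] q [ 0.31  0.6   1.55 -0.24  1.03  0.23]
```

Emit:
drive_tool --steps '[[[0, 0, 0, 0, 0, 12, -0.3], [0, 0, 0, 0, 0, 30, -0.3], [0, 0, 0, 0, 0, 55, -0.3], [0, 0, 0, 0, 0, 75, 0], [0, 0, 0, 0, 0, 75, 1]]]'

```text
t: 7.48
eef_pos: [0.5652, 0.1638, 0.1246]
ee_rot: [1.873, 2.304, -0.187]
contact_force: [0.5, -0.0, 0.5]
finger_gap: 0.0511
grip_force: 0.0
```

Emit:
drive_tool --steps '[[[5.9, 1.2, 0, 3, -12, 0, 1], [11.7, 2.5, 0, 6.5, -24, 0, 1], [11.7, 2.5, 0, 6.5, -24, 0, 1], [11.7, 2.5, 0, 6.5, -24, 0, 1], [11.7, 2.5, 0, 6.5, -24, 0, 1]]]'

```text
t: 7.9
eef_pos: [0.5698, 0.1393, 0.1195]
ee_rot: [1.98, 2.438, -0.002]
contact_force: [-0.3, -0.1, 0.2]
finger_gap: 0.0179
grip_force: 0.0
```

Run:
```python
from h import *
s,M=st()
p=vision.get_image("scene")
cv2.imwrite("pics/i3.png",cv2.resize(p["img"][210:330,340:480],None,fx=5,fy=5,interpolation=cv2.INTER_CUBIC))
W=np.full((420,560,3),np.nan); ok=p["depth"]>0; W[ok]=world(p,*np.nonzero(ok))
hsv=cv2.cvtColor(p["img"],cv2.COLOR_BGR2HSV); H,S=hsv[...,0],hsv[...,1]
seat=np.array([.5688,.1584,.034]);u=np.array([.2045,-.979,0]);v=np.array([.979,.2045,0])
t=(W-seat)@u;l=(W-seat)@v
g=(H>45)&(H<80)&(S>120)&(abs(t)<.07)&(abs(l)<.03)&(W[...,2]>.02)&(W[...,2]<.1)
print("green t",np.percentile(t[g],[0,2,98,100]).round(4))
for lo in np.arange(-.06,.05,.01):
  q=g&(t>lo)&(t<lo+.01)
  if q.sum()>4: print(round(lo,2),q.sum(),"top z",np.percentile(W[q][:,2],97).round(4),"lmax",np.percentile(l[q],97).round(4))
```

```text
t 7.9 tcp [0.5698 0.1393 0.1195] toolx [-0.2048  0.9788 -0.0014] tooly [ 9.788e-01  2.048e-01 -4.000e-04] toolz [-1.0e-04 -1.4e-03 -1.0e+00] gap 0.0179 grip 0.0 F [-0.3 -0.1  0.2] tau [-0.02 -0.04  0.03] q [ 0.18  0.48  1.52 -0.    1.14 -0.03]
green t [-0.0542 -0.0523  0.0365  0.0385]
-0.06 32 top z 0.0601 lmax 0.0129
-0.05 84 top z 0.0607 lmax 0.0144
-0.04 83 top z 0.0618 lmax 0.0143
-0.03 81 top z 0.0615 lmax 0.0139
-0.02 82 top z 0.0619 lmax 0.014
-0.01 80 top z 0.0625 lmax 0.014
0.0 78 top z 0.0627 lmax 0.0144
0.01 81 top z 0.0628 lmax 0.0144
0.02 12 top z 0.0635 lmax 0.0132
0.03 16 top z 0.0625 lmax 0.0133
```

View pics/i3.png

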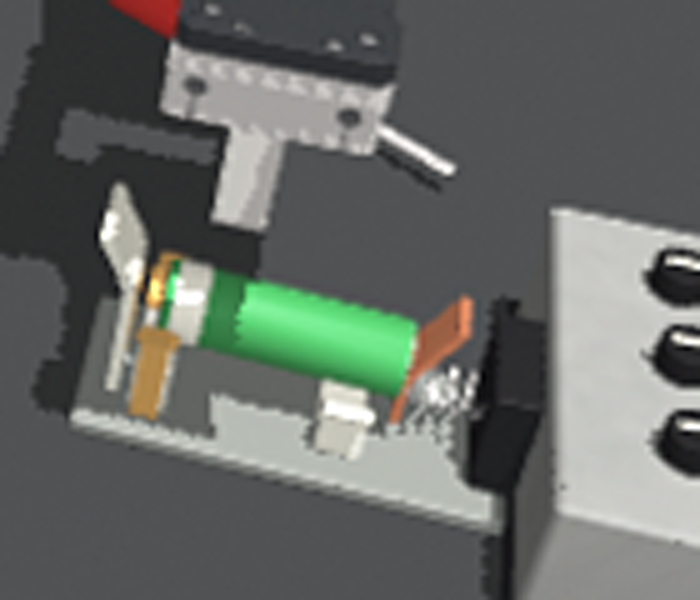

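The nub lies on the clips at (165,280), but the stick is nearly level. Its flat end at (410,360) hangs about 10 mm high on the copper slope instead of in the trough. I'll press that half down first with the closed fingers, about 18 mm to the spring side of centre.

Emit:
drive_tool --steps '[[[0, 0, 0, -3.5, 17, 0, 1], [0, 0, 0, -7.5, 35, 0, 1], [0, 0, 0, -7.5, 35, -15, 1], [0, 0, 0, -7.5, 35, -30, 1], [0, 0, 0, -7.5, 35, -37, 1]]]'

```text
t: 8.37
eef_pos: [0.5614, 0.1754, 0.0807]
ee_rot: [-1.978, -2.44, 0.004]
contact_force: [-0.4, 0.4, -0.9]
finger_gap: 0.0009
grip_force: 0.0
```

Emit:
drive_tool --steps '[[[0, 0, 0, 0, 0, -2, 1], [0, 0, 0, 0, 0, -4, 1], [0, 0, 0, 0, 0, -5, 1], [0, 0, 0, 0, 0, -6, 1], [0, 0, 0, 0, 0, -6, 1]]]'

```text
t: 8.78
eef_pos: [0.5627, 0.1743, 0.0769]
ee_rot: [1.98, 2.438, 0.001]
contact_force: [0.8, -0.7, -0.2]
finger_gap: 0.0006
grip_force: 0.4
```

```bash
cat >> h.py <<'E'
def green():
  p=vision.get_image("scene")
  W=np.full((420,560,3),np.nan); ok=p["depth"]>0; W[ok]=world(p,*np.nonzero(ok))
  hsv=cv2.cvtColor(p["img"],cv2.COLOR_BGR2HSV); H,S=hsv[...,0],hsv[...,1]
  seat=np.array([.5688,.1584,.034]);u=np.array([.2045,-.979,0]);v=np.array([.979,.2045,0])
  t=(W-seat)@u;l=(W-seat)@v
  g=(H>45)&(H<80)&(S>120)&(abs(t)<.07)&(abs(l)<.03)&(W[...,2]>.015)&(W[...,2]<.1)
  print("green t",np.percentile(t[g],[0,2,98,100]).round(4))
  print([(round(lo+.005,3),int(q.sum()),np.percentile(W[q][:,2],97).round(4),np.percentile(l[q],97).round(4)) for lo in np.arange(-.06,.05,.01) for q in [g&(t>lo)&(t<lo+.01)] if q.sum()>4])
  return p
E
python3 -c "from h import *; st(); green()"
```

```text
t 8.78 tcp [0.5627 0.1743 0.0769] toolx [-0.205   0.9788 -0.    ] tooly [9.788e-01 2.050e-01 7.000e-04] toolz [ 7.e-04  1.e-04 -1.e+00] gap 0.0006 grip 0.4 F [ 0.8 -0.7 -0.2] tau [ 0.1  -0.06 -0.03] q [ 0.24  0.54  1.54 -0.    1.06  0.03]
green t [-0.0538 -0.0518  0.037   0.04  ]
[(np.float64(-0.055), 27, np.float64(0.0543), np.float64(0.0141)), (np.float64(-0.045), 83, np.float64(0.0548), np.float64(0.0139)), (np.float64(-0.035), 79, np.float64(0.0569), np.float64(0.0138)), (np.float64(-0.025), 68, np.float64(0.0571), np.float64(0.0137)), (np.float64(-0.015), 66, np.float64(0.0572), np.float64(0.0141)), (np.float64(-0.005), 76, np.float64(0.0593), np.float64(0.0142)), (np.float64(0.005), 76, np.float64(0.0606), np.float64(0.0135)), (np.float64(0.015), 78, np.float64(0.0616), np.float64(0.0141)), (np.float64(0.025), 11, np.float64(0.0609), np.float64(0.0134)), (np.float64(0.035), 21, np.float64(0.0648), np.float64(0.013))]
```

Emit:
drive_tool --steps '[[[0, 0, 0, 0, 0, -1, 1], [0, 0, 0, 0, 0, -2, 1], [0, 0, 0, 0, 0, -3, 1], [0, 0, 0, 0, 0, -4, 1], [0, 0, 0, 0, 0, -4, 1]]]'

```text
t: 9.25
eef_pos: [0.5629, 0.1742, 0.073]
ee_rot: [1.98, 2.438, 0.001]
contact_force: [-0.9, -0.7, 6.0]
finger_gap: 0.0002
grip_force: 3.0
```

```bash
python3 -c "from h import *; st(); green()"
```

```text
t 9.25 tcp [0.5629 0.1742 0.073 ] toolx [-2.050e-01  9.788e-01 -2.000e-04] tooly [0.9788 0.205  0.001 ] toolz [ 0.001 -0.    -1.   ] gap 0.0002 grip 3.0 F [-0.9 -0.7  6. ] tau [-0.12  0.08 -0.04] q [ 0.24  0.54  1.55 -0.    1.05  0.03]
green t [-0.0535 -0.0511  0.0376  0.0404]
[(np.float64(-0.055), 20, np.float64(0.0488), np.float64(0.0131)), (np.float64(-0.045), 79, np.float64(0.0496), np.float64(0.0132)), (np.float64(-0.035), 80, np.float64(0.051), np.float64(0.0137)), (np.float64(-0.025), 68, np.float64(0.0524), np.float64(0.0136)), (np.float64(-0.015), 65, np.float64(0.054), np.float64(0.0141)), (np.float64(-0.005), 74, np.float64(0.0567), np.float64(0.0143)), (np.float64(0.005), 83, np.float64(0.058), np.float64(0.0139)), (np.float64(0.015), 80, np.float64(0.0601), np.float64(0.0135)), (np.float64(0.025), 13, np.float64(0.0596), np.float64(0.0133)), (np.float64(0.035), 22, np.float64(0.0636), np.float64(0.0138))]
```

Emit:
drive_tool --steps '[[[0, 0, 0, 1.5, -7, 1.4, 1], [0, 0, 0, 3, -14, 2.8, 1], [0, 0, 0, 4.5, -21, 4.2, 1], [0, 0, 0, 6, -28, 5.6, 1], [0, 0, 0, 7.4, -35.3, 7, 1]]]'

```text
t: 9.72
eef_pos: [0.57, 0.1379, 0.0794]
ee_rot: [-1.981, -2.438, 0.001]
contact_force: [-0.4, 1.3, 0.8]
finger_gap: 0.0006
grip_force: 0.3
```

```bash
python3 -c "from h import *; st(); green()"
```

```text
t 9.72 tcp [0.57   0.1379 0.0794] toolx [-2.048e-01  9.788e-01 -2.000e-04] tooly [ 9.788e-01  2.048e-01 -3.000e-04] toolz [-2.e-04 -3.e-04 -1.e+00] gap 0.0006 grip 0.3 F [-0.4  1.3  0.8] tau [ 0.1  -0.09  0.01] q [ 0.18  0.53  1.55 -0.    1.06 -0.03]
green t [-0.0534 -0.0507  0.0379  0.0403]
[(np.float64(-0.055), 16, np.float64(0.0486), np.float64(0.0116)), (np.float64(-0.045), 80, np.float64(0.0501), np.float64(0.0133)), (np.float64(-0.035), 78, np.float64(0.0514), np.float64(0.0132)), (np.float64(-0.025), 82, np.float64(0.0532), np.float64(0.013)), (np.float64(-0.015), 82, np.float64(0.0547), np.float64(0.0134)), (np.float64(-0.005), 82, np.float64(0.0562), np.float64(0.0146)), (np.float64(0.005), 77, np.float64(0.0578), np.float64(0.0136)), (np.float64(0.015), 67, np.float64(0.059), np.float64(0.0142)), (np.float64(0.025), 16, np.float64(0.0592), np.float64(0.0131)), (np.float64(0.035), 22, np.float64(0.0629), np.float64(0.0127))]
```

Emit:
drive_tool --steps '[[[0, 0, 0, 0, 0, -2, 1], [0, 0, 0, 0, 0, -4, 1], [0, 0, 0, 0, 0, -6, 1], [0, 0, 0, 0, 0, -8, 1], [0, 0, 0, 0, 0, -8, 1]]]'

```text
t: 10.18
eef_pos: [0.5695, 0.139, 0.0707]
ee_rot: [-1.98, -2.438, 0.001]
contact_force: [0.1, 0.4, -0.9]
finger_gap: 0.0007
grip_force: 0.0
```

Emit:
drive_tool --steps '[[[0, 0, 0, 0, 0, -1.5, 1], [0, 0, 0, 0, 0, -3, 1], [0, 0, 0, 0, 0, -4, 1], [0, 0, 0, 0, 0, -5, 1], [0, 0, 0, 0, 0, -5, 1]]]'

```text
t: 10.6
eef_pos: [0.5699, 0.1391, 0.0671]
ee_rot: [1.98, 2.439, 0.0]
contact_force: [-4.7, -0.3, 7.4]
finger_gap: 0.0002
grip_force: 4.4
```

```bash
python3 -c "from h import *; st(); green()"
```

```text
t 10.6 tcp [0.5699 0.1391 0.0671] toolx [-2.052e-01  9.787e-01  1.000e-04] tooly [9.787e-01 2.052e-01 1.000e-04] toolz [ 1.e-04  1.e-04 -1.e+00] gap 0.0002 grip 4.4 F [-4.7 -0.3  7.4] tau [-0.08  0.73  0.03] q [ 0.18  0.55  1.56  0.    1.04 -0.03]
green t [-0.0498 -0.0484  0.0251  0.0423]
[(np.float64(-0.045), 78, np.float64(0.0501), np.float64(0.0133)), (np.float64(-0.035), 78, np.float64(0.0496), np.float64(0.0135)), (np.float64(-0.025), 82, np.float64(0.0497), np.float64(0.014)), (np.float64(-0.015), 82, np.float64(0.0494), np.float64(0.0133)), (np.float64(-0.005), 79, np.float64(0.0498), np.float64(0.0133)), (np.float64(0.005), 75, np.float64(0.0488), np.float64(0.013)), (np.float64(0.015), 61, np.float64(0.0479), np.float64(0.0134)), (np.float64(0.025), 36, np.float64(0.0478), np.float64(0.0135)), (np.float64(0.045), 8, np.float64(0.0488), np.float64(0.0071))]
```

The stick is level at seat height. One more firm push, then retreat and look.

Emit:
drive_tool --steps '[[[0, 0, 0, 0, 0, -1, 1], [0, 0, 0, 0, 0, -2, 1], [0, 0, 0, 0, 0, -2, 1]]]'

```text
t: 10.9
eef_pos: [0.5701, 0.1391, 0.0668]
ee_rot: [1.98, 2.438, 0.001]
contact_force: [-11.8, -2.8, 27.4]
finger_gap: 0.0004
grip_force: 13.3
```

Emit:
drive_tool --steps '[[[0, 0, 0, 0, 0, 10, 1], [0, 0, 0, 0, 0, 40, 1], [0, 0, 0, -5, -35, 75, 1], [0, 0, 0, -10, -75, 100, 1], [0, 0, 0, -10, -80, 100, 1]]]'

```text
t: 11.32
eef_pos: [0.5605, 0.0567, 0.1682]
ee_rot: [1.979, 2.435, 0.004]
contact_force: [0.5, 0.0, 0.5]
finger_gap: 0.0004
grip_force: 0.0
```

Emit:
drive_tool --steps '[[[0, 0, 0, -20, -35, 0, 1], [0, 0, 0, -40, -70, 0, 1], [0, 0, 0, -40, -70, 0, 1]]]'

```text
t: 11.57
eef_pos: [0.5176, -0.0151, 0.1646]
ee_rot: [-1.984, -2.435, 0.002]
contact_force: [0.4, -0.4, -0.7]
finger_gap: 0.0002
grip_force: 0.0
```

Run:
```python
from h import *
st(); p=green()
cv2.imwrite("pics/f1.png",cv2.resize(p["img"][210:330,340:480],None,fx=5,fy=5,interpolation=cv2.INTER_CUBIC))
```

```text
t 11.57 tcp [ 0.5176 -0.0151  0.1646] toolx [-2.020e-01  9.794e-01 -6.000e-04] tooly [ 9.794e-01  2.020e-01 -8.000e-04] toolz [-7.e-04 -7.e-04 -1.e+00] gap 0.0002 grip 0.0 F [ 0.4 -0.4 -0.7] tau [-0.04 -0.14 -0.04] q [-0.1   0.29  1.68 -0.    1.18 -0.3 ]
green t [-0.0494 -0.0475  0.0263  0.0443]
[(np.float64(-0.045), 72, np.float64(0.0496), np.float64(0.0146)), (np.float64(-0.035), 79, np.float64(0.0493), np.float64(0.0136)), (np.float64(-0.025), 81, np.float64(0.0497), np.float64(0.0141)), (np.float64(-0.015), 82, np.float64(0.049), np.float64(0.0135)), (np.float64(-0.005), 79, np.float64(0.0495), np.float64(0.014)), (np.float64(0.005), 81, np.float64(0.0494), np.float64(0.0135)), (np.float64(0.015), 77, np.float64(0.049), np.float64(0.0134)), (np.float64(0.025), 53, np.float64(0.0491), np.float64(0.0129)), (np.float64(0.045), 11, np.float64(0.0496), np.float64(0.0091))]
```

View pics/f1.png

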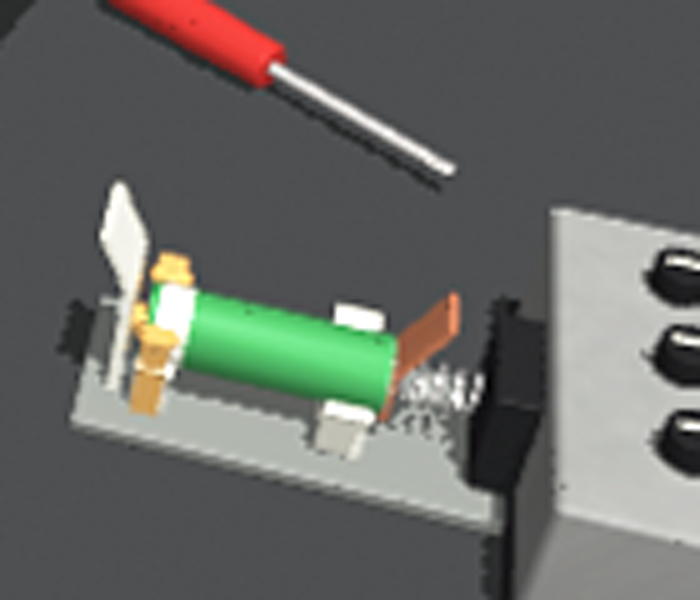

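The stick lies level between the clips at (160,310), its nub against the stop and its flat end against the copper at (390,375). The robot is clear, so I'm handing in.

```bash
python3 -c "
from h import *
print(arm.job_done())"
```

```text
the job is handed in; nothing more can be done
None
```

The green stick is in the bay: level, flat end against the copper spring, nub end held between the two brass clips. The red stick was never touched, and the job is handed in at about 12 s (no verdict was shown).

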